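Clip the recharged wardrobe light back into its bracket

TASK

The wardrobe light bar is charged: put it back in the bracket on the shelf, light side up, one end tucked under the fixed lip and the whole bar lying flat along the strip. Then slide the orange end clip up until its sprung pad presses on the end of the bar and holds it home against the fixed end, without forcing it, and let go. Leave the canister, the hair clip tray and the ring dish with its bauble where they are.

Things in the scene. Friction and masses are not known exactly. Their poses are not given: they have to be found in the camera images.
- lightbar_mid (a point): Centre of the loose rechargeable light bar: 180 mm long (its x axis), 38 mm wide (y), 16 mm thick (z), about 0.18 kg; aluminium sides, cream diffuser on top (+z), grey end caps. It starts lying on the shelf light side up, this point 8 mm above the shelf. Either end may go under the fixed lip.
- bracket: Bracket screwed to the shelf: bright steel strip 46 mm wide, 4 mm thick, spanning x -165 to +140 mm; origin on its centre line at shelf level, z up, +x along the strip from the fixed end to the orange clip. With the clip fully open the two lips are 178 mm apart, so the 180 mm bar cannot be laid in flat: tuck one end in tilted 0.1 to 0.2 rad, then lower the other.
- bracket_stop (a point): Foot of the fixed end's upright stop face, on the strip's top face (4 mm above the shelf), centre line; same axes as the bracket (x = -150 mm there). From the stop a dark steel lip 46 mm wide and 4 mm thick reaches 20 mm over the strip towards the clip, its underside 21 mm and its top 25 mm above this point; the pocket under it is open at the sides.
- bracket_home (a point): Where the bar's centre lies when it is home: flat on the strip, end against the stop face. 90 mm from the stop, on the centre line, 12 mm above the shelf; same axes as the bracket, the bar's x along it (either way round).
- endclip: Orange clip sliding on the strip, axes as the bracket; origin at shelf level in the plane of its jaw face, at x 62 mm (bracket) fully open, starts at 56 to 62. A black sprung pad (1.5 N/mm, 4 mm travel) stands 4 mm out of the jaw: it meets a bar that is home at x 34, is fully in at 30. Its lip reaches 14 mm from the jaw over the bar, 24.5 to 28.5 mm above the shelf. Moves at 5 N, stays where left.
- endclip_tab (a point): Centre of the clip's ribbed upright tab: 12 mm thick (along the strip), 30 mm wide, top 46 mm above the shelf; this point is 27 mm above the shelf, 58 mm behind the jaw face. The clip's low plate ends 14 mm behind it, 9.5 mm above the shelf; 42 mm is free between tab and jaw. Push it from behind or pinch it from above.
- canister: Loose stainless steel canister with a black flip-top, 73 mm across, 109 mm tall; origin at the centre of its underside. Leave it alone.
- cliptray: Loose pink plastic tray with hair clips, 165 x 72 x 24 mm (x, y, z); origin at the centre of its underside. Leave it alone.
- ringdish: Loose white ceramic ring dish, 92 mm across, 18 mm tall, with the bauble in it; origin at the centre of its underside. Leave it alone.
- bauble: Blue glass bauble, 52 mm across, about 65 mm tall with its brass cap and loop, standing in the ring dish; origin at its underside. Leave it alone.

How it is judged (in metres and radians):
On the way, in this order (a step that is already met when the one before it is completed fails the run):
1. the bar lies flat in the bracket, light side up, one end at least 8 mm under the fixed lip, while the clip does not press on it (x of lightbar_mid in the frame of bracket between -0.064 and -0.048 m and y of lightbar_mid in the frame of bracket between -0.01 and 0.01 m and z of lightbar_mid in the frame of bracket below 0.0145 m and angle between lightbar_mid's own z axis and vertical below 0.05 rad and contact force between endclip and lightbar below 0.5 N), for 0.2 s.
2. the clip's pad presses on the bar's end with at least 1 N, the bar home (contact force between endclip and lightbar above 1 N and x of lightbar_mid in the frame of bracket below -0.0575 m), for 0.2 s.
At the end, for the whole second after the job is handed in: The bar lies at rest, flat (within 3 degrees) and light side up on the strip, its centre within 2.5 mm of home along the strip and 8 mm across it, in line within 5 degrees; the clip's pad still presses on the bar's end with at least 0.7 N (x of lightbar_mid in the frame of bracket between -0.0625 and -0.0575 m and y of lightbar_mid in the frame of bracket between -0.008 and 0.008 m and z of lightbar_mid in the frame of bracket below 0.0145 m and angle between lightbar_mid's own z axis and vertical below 0.05 rad and angle between the x axis of lightbar_mid and the x axis of bracket, either way round below 0.09 rad and linear speed of lightbar below 0.01 m/s and contact force between endclip and lightbar above 0.7 N); the robot touches nothing.
It fails at once if the clip is forced on the bar with more than 25 N (contact force between endclip and lightbar above 25 N).
It fails at once if the canister is moved or tipped (distance of canister from where it was at the start of the episode above 0.02 m or angle between canister's own z axis and vertical above 0.4 rad).
It fails at once if the hair clip tray is moved (distance of cliptray from where it was at the start of the episode above 0.02 m).
It fails at once if the ring dish or its bauble is moved (distance of ringdish from where it was at the start of the episode above 0.02 m or distance of bauble from where it was at the start of the episode above 0.03 m).
It also fails if it takes over 51 s, if anything falls off the work surface, if the arm or the gripper's body presses on something with over 40 N, if the wrist force passes 120 N, or if a joint passes its speed limit or range.

ROBOT

A 6-joint arm with a two-finger parallel gripper is mounted at the origin on the work surface. World frame = base frame: x ahead of the robot, y to its left, z up, the work surface at z = 0. Lengths are in m, angles in degrees, forces in N, time in s.
With the tool pointing down it reaches from about 0.4 to 0.825 m from the base axis. Payload 7 kg.
Tool frame: the origin (TCP) lies midway between the tips of the shut fingers; the grasp point (between the pads) lies 19 mm behind it (ctrl.grasp_offset is the distance from the TCP to the grasp point, in m); z points along the fingers, x is the direction in which the jaws open and shut, and the axes are right-handed (so a half turn about z gives the same grasp; the last joint's range is limited). The gripper opens to 88 mm and grips with 3 to 60 N. Pads are 19 mm wide; open, the fingers measure 130 mm over their backs; the gripper's body (78 mm by 193 mm) begins 47 mm behind the grasp point.
Start: joints at [89.444, 20.546, 0.682, 0, -70.136, -16.507], TCP at [0.198, 0.645, 0.227] pointing down, gripper open.
Joint ranges: [-176.03, 176.03], [-82.01, 121.73], [-58.28, 71.71], [-173.87, 95.51], [-174.79, -0.11], [-173.66, 173.66]. Speed limits (degrees/s): [136.94, 136.94, 172.46, 180, 180, 180].

INTERFACE

Orientations are given as [roll, pitch, yaw] about the fixed x, y, z axes, in that order (R = Rz(yaw) Ry(pitch) Rx(roll)).
In Python, from plant import sensors, snapshot, order, ctrl gives the robot as it stands.
- The arm moves only by the tool send_rows, never from a script. Its argument "commands" is a list of rows, each a list of 3 entries, a list of its own where there are three numbers: the closure, from 0 (fully open) to 1 (shut), then the shift along the world's x, y, z in units of 0.25 m (1.0 is 0.25 m), then the turn, a rotation vector about the world's x, y, z in units of 360 degrees (1.0 is 360 degrees). In form: [[hand, [x, y, z], [ax, ay, az]], ...]. A call has 1 to 12 rows; each row shifts and turns the pose as measured when the row begins; what a row does not reach is not made up. A row lasts 1/10 s, in which the tool goes at most 50 mm and 8.59 degrees, less where a joint would pass 70% of its speed; a pose out of reach is approached as far as the arm can. A call with a number of a shift or a turn outside -1 to 1 is refused whole. A call with a gripper value outside its range is refused whole. The fingers move at their own pace and stop on an object; the grip force is fixed at half the most. Time passes only in rows, so rows that do not move let the fingers close. It gives the time, the measured TCP pose, the force and the opening at its end, in the units of the state.
- sensors.get_obs(): the state, without advancing time (a new reading comes with each control period).
- snapshot(name): name is "scene" or "top"; returns a dict with "color" (400x640x3 uint8, blue, green, red), "z_map" (400x640 float32, m along the optical axis (not along the pixel's ray), 0 where there is no reading), "mtx" (3x3 intrinsics, pixels), "xyz" and "attitude" of the camera in the world. Camera axes: x right, y down, z forward; pixel columns grow to the right and rows downward; lengths in m; the calibration is good to about 2 mm. A picture is of the moment at which its call begins.
- order.close_job(): hands the job in, once; it reports no verdict.
The state is a dict: "clock": time; "joint_pos": joint angles; "qvel": joint speeds; "tau": joint torques, N m; "tool_pos": TCP position; "orientation": TCP orientation; "force": force on the tool from outside, world axes, zero at the start; "moment": the same for the moment, N m; "opening": finger opening in m.
Only numpy, scipy, OpenCV 4.12 (cv2) and the standard library are available. Lean on these libraries where they do the work, as an engineer would, in place of code of your own. Each camera call takes 0.05 s, during which the arm holds its last target.

## Working session

There is one attempt and no reset: what is moved stays moved. The work goes in short steps, Python scripts to look and compute and a tool call to move; the robot and the scene stay as the last step left them, time stands still between calls to the robot, and variables do not carry over. Pictures are saved under pics/ and viewed, and the job is handed in when it is done.

Besides the shell and the picture viewer there is one more tool, called as name(argument=value, ...) on one line, values as JSON. send_rows: Moves the arm, as the interface text tells. Its arguments: {"type":"object","properties":{"commands":{"type":"array","items":{"type":"array"}}},"required":["commands"]}

```bash
mkdir -p pics; ls
python3 - <<'E'
from plant import sensors, snapshot, order, ctrl
import cv2,numpy as np
print(sensors.get_obs(), ctrl.grasp_offset)
for n in("scene","top"):
    s=snapshot(n); cv2.imwrite(f"pics/{n}0.png",s["color"]); print(n,s["mtx"],s["xyz"],s["attitude"])
    np.savez(f"{n}0.npz",**s)
E
```

```text
pics
{'clock': 0.0, 'joint_pos': array([ 8.94436098e+01,  2.05936487e+01,  6.32373211e-01, -2.07302380e-02,
       -7.01381354e+01, -1.65064703e+01]), 'qvel': array([ 0.06189485, -0.00241433,  0.05547346,  0.02635879,  0.15199228,
        0.09035398]), 'tau': array([ 3.20988611e-04, -5.82713485e+01,  2.93054563e+01,  6.99708447e+00,
        6.95720402e-03, -1.49336333e-04]), 'tool_pos': array([0.19794196, 0.64478272, 0.22558518]), 'orientation': array([-1.79990437e+02, -1.00851151e-01, -1.07069929e+02]), 'force': array([-0.09612469,  0.38714594,  0.33335092]), 'moment': array([0.0458574 , 0.00850988, 0.03677322]), 'opening': 0.0876743367809613} 0.0188
scene [[449.74970443   0.         315.9034435 ]
 [  0.         449.74970443 202.51440168]
 [  0.           0.           1.        ]] [1.42965048 0.13380345 0.58962652] [-121.84321404   -1.48914723  100.89730614]
top [[459.84335675   0.         322.77620904]
 [  0.         459.84335675 201.10866816]
 [  0.           0.           1.        ]] [ 0.52684962 -0.01648662  1.09743368] [-175.60244291    0.33832784  -90.04496737]
```

View pics/scene0.png

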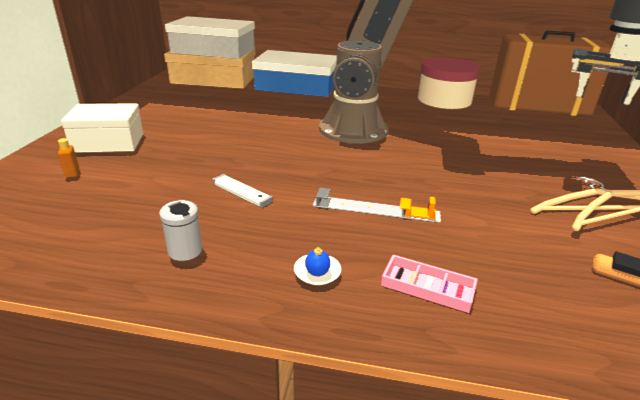

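View pics/top0.png

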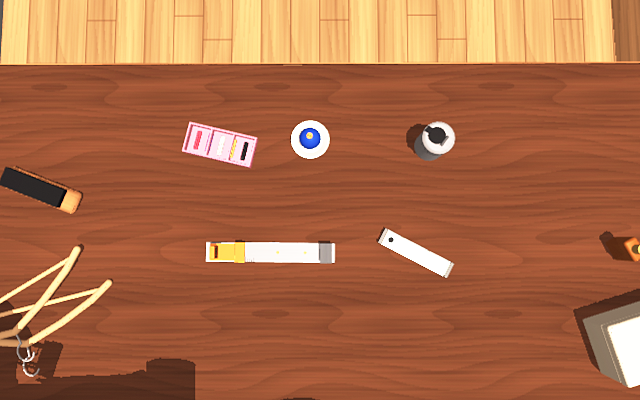

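The top view shows the bracket at rows 240-264, columns 206-335. Its orange clip is on the left and its dark fixed lip on the right, near column 327. The bar is at about (415,252), tilted. The tray, dish and canister sit further out, at rows 120-165.

```bash
cat > h.py <<'E'
import numpy as np,cv2
from scipy.spatial.transform import Rotation as R
def cam(s): return R.from_euler('xyz',s["attitude"],degrees=True).as_matrix()
def ray(s,uv,z):
    uv=np.atleast_2d(uv).astype(float); K=s["mtx"]
    d=np.c_[(uv[:,0]-K[0,2])/K[0,0],(uv[:,1]-K[1,2])/K[1,1],np.ones(len(uv))]@cam(s).T
    t=(z-s["xyz"][2])/d[:,2]; return s["xyz"]+d*t[:,None]
def proj(s,P):
    p=(np.atleast_2d(P)-s["xyz"])@cam(s); q=p@s["mtx"].T; return q[:,:2]/q[:,2:]
def cloud(s):
    v,u=np.mgrid[:400,:640]; K=s["mtx"]; z=s["z_map"]
    p=np.stack([(u-K[0,2])/K[0,0]*z,(v-K[1,2])/K[1,1]*z,z],-1)
    return p@cam(s).T+s["xyz"]
E
python3 - <<'E'
from h import *
for n in("top","scene"):
    s=np.load(n+"0.npz"); im=s["color"]; hsv=cv2.cvtColor(im,cv2.COLOR_BGR2HSV); C=cloud(s)
    white=((hsv[...,1]<70)&(hsv[...,2]>90)).astype(np.uint8)
    org=((abs(hsv[...,0].astype(int)-21)<6)&(hsv[...,1]>180)&(hsv[...,2]>200)).astype(np.uint8)
    for nm,m in(("white",white),("orange",org)):
        k,l,st,ce=cv2.connectedComponentsWithStats(m)
        for i in range(1,k):
            if st[i,4]<40: continue
            ys,xs=np.where(l==i); P=C[ys,xs]; 
            r=cv2.minAreaRect(np.c_[xs,ys].astype(np.float32)); b=cv2.boxPoints(r)
            if abs(np.median(P[:,1]))>.5 or np.median(P[:,2])>.2: continue
            print(n,nm,st[i],"zmed",np.median(P[:,2]).round(4))
            for z in (.004,.016): print("  z",z,ray(s,b,z)[:,:2].round(4).tolist(), ray(s,[r[0]],z)[0,:2].round(4))
# depth profile along bracket in top
s=np.load("top0.npz");C=cloud(s)
for v in(246,252,258):print([tuple((C[v,u]*1000).round().astype(int)) for u in range(202,340,3)])
E
```

```text
top white [291 120  39  39 826] zmed 0.0129
  z 0.004 [[0.8078, 0.0666], [0.8076, -0.0253], [0.7148, -0.0251], [0.7149, 0.0662]] [0.7611 0.0206]
  z 0.016 [[0.8047, 0.0657], [0.8045, -0.0252], [0.7127, -0.025], [0.7129, 0.0653]] [0.7586 0.0202]
top white [ 182  122   75   45 1560] zmed 0.0053
  z 0.004 [[0.7337, 0.3305], [0.8057, 0.3151], [0.7657, 0.1505], [0.6942, 0.1665]] [0.7497 0.2405]
  z 0.016 [[0.7315, 0.3267], [0.8026, 0.3115], [0.7631, 0.1486], [0.6924, 0.1645]] [0.7473 0.2377]
top white [415 122  40  39 803] zmed 0.104
  z 0.004 [[0.765, -0.2129], [0.8184, -0.3017], [0.7503, -0.3403], [0.6974, -0.2518]] [ 0.7576 -0.2767]
  z 0.016 [[0.7623, -0.2107], [0.8152, -0.2986], [0.7478, -0.3367], [0.6955, -0.2492]] [ 0.7551 -0.2738]
top white [ 378  228   76   50 1292] zmed 0.0151
  z 0.004 [[0.5127, -0.1385], [0.5484, -0.1574], [0.4644, -0.3186], [0.4292, -0.2995]] [ 0.4885 -0.2288]
  z 0.016 [[0.5129, -0.1372], [0.5482, -0.1558], [0.4651, -0.3153], [0.4303, -0.2964]] [ 0.4889 -0.2264]
top white [206 242  28  20 118] zmed 0.0049
  z 0.004 [[0.514, 0.267], [0.514, 0.2029], [0.4692, 
[... 7671 characters left out ...]
76), np.int64(63), np.int64(6)), (np.int64(476), np.int64(56), np.int64(5)), (np.int64(476), np.int64(49), np.int64(2)), (np.int64(476), np.int64(41), np.int64(6)), (np.int64(476), np.int64(34), np.int64(5)), (np.int64(476), np.int64(27), np.int64(5)), (np.int64(476), np.int64(20), np.int64(7)), (np.int64(476), np.int64(13), np.int64(3)), (np.int64(476), np.int64(6), np.int64(4)), (np.int64(476), np.int64(-1), np.int64(2)), (np.int64(477), np.int64(-8), np.int64(25)), (np.int64(477), np.int64(-15), np.int64(26)), (np.int64(477), np.int64(-22), np.int64(31)), (np.int64(477), np.int64(-29), np.int64(28)), (np.int64(476), np.int64(-37), np.int64(2)), (np.int64(476), np.int64(-44), np.int64(5))]
```

Run:
```python
import cv2
a=cv2.imread("pics/top0.png")[225:285,195:465];cv2.imwrite("pics/c1.png",cv2.resize(a,None,fx=2.95,fy=2.95,interpolation=2))
a=cv2.imread("pics/scene0.png")[165:235,200:450];cv2.imwrite("pics/c2.png",cv2.resize(a,None,fx=3.2,fy=3.2,interpolation=2))
```

```text
(no output)
```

View pics/c1.png

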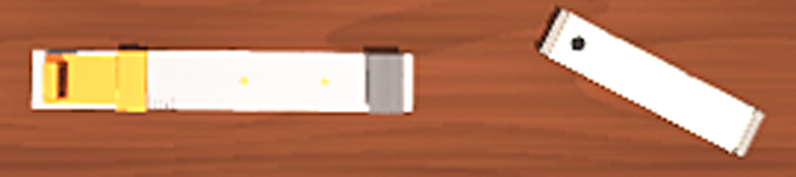

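View pics/c2.png

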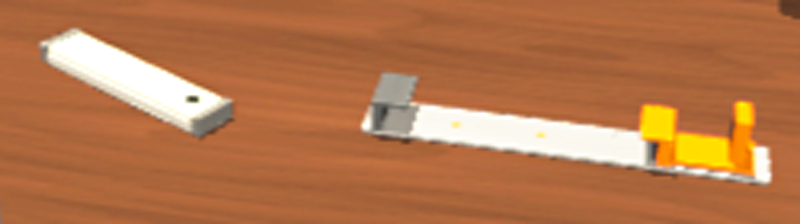

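send_rows(commands=[[0,[0.15,-0.12,0],[0,0,-0.02]],[0,[0.15,-0.12,0],[0,0,-0.02]],[0,[0.15,-0.12,0],[0,0,-0.02]],[0,[0.15,-0.12,0],[0,0,-0.02]],[0,[0.15,-0.12,0],[0,0,-0.02]],[0,[0.15,-0.12,0],[0,0,-0.02]],[0,[0.02,-0.19,0],[0,0,-0.02]],[0,[0.02,-0.19,0],[0,0,-0.02]],[0,[0.02,-0.19,0],[0,0,-0.02]],[0,[0.02,-0.19,0],[0,0,-0.02]],[0,[0.02,-0.19,0],[0,0,-0.02]],[0,[0.02,-0.19,0],[0,0,-0.02]]])

```text
clock: 1.3
tool_pos: [0.4562, 0.1643, 0.2177]
orientation: [-179.7, -0.6, 163.5]
force: [1.8, 0.2, 0.6]
opening: 0.0876
```

send_rows(commands=[[0,[0.02,-0.18,0],[0,0,-0.005]],[0,[0.02,-0.18,0],[0,0,-0.005]],[0,[0.02,-0.18,0],[0,0,-0.005]],[0,[0.02,-0.18,0],[0,0,-0.005]],[0,[0.02,-0.18,0],[0,0,-0.005]],[0,[0.02,-0.18,0],[0,0,-0.005]],[0,[0.01,-0.18,0],[0,0,0]],[0,[0,-0.18,0],[0,0,0]],[0,[0,-0.1,0],[0,0,0]],[0,[0,0,0],[0,0,0]]])

```text
clock: 2.3
tool_pos: [0.4843, -0.2417, 0.2165]
orientation: [-179.7, -0.7, 151.8]
force: [-0.3, -0.1, 0.0]
opening: 0.0881
```

Run:
```python
from h import *
# refine: bracket edges, bar from both cams using 2D line fits
s=np.load("top0.npz"); im=s["color"]; hsv=cv2.cvtColor(im,cv2.COLOR_BGR2HSV)
g=im.min(axis=2).astype(float)
# strip long edges: subpixel threshold crossing, cols 250..315
for lo,hi in((235,252),(252,270)):
    pts=[]
    for u in range(255,315):
        c=g[lo:hi,u]; i=np.where(np.diff(c>130))[0]
        if len(i)!=1: continue
        i=i[0]; pts.append((u,lo+i+(130-c[i])/(c[i+1]-c[i])))
    w=ray(s,pts,.004); p=np.polyfit(w[:,1],w[:,0],1); print(p, np.polyval(p,.07),np.std(w[:,0]-np.polyval(p,w[:,1])))
for v in(246,250,256,260):
    for lo,hi in((200,215),(325,345)):
        c=g[v,lo:hi]; i=np.where(np.diff(c>130))[0]
        print(v,[ray(s,[(lo+k+(130-c[k])/(c[k+1]-c[k]),v)],.004)[0,:2].round(4) for k in i])
```

```text
[0.01384003 0.51325713] 0.5142259321444629 0.00025989797581527834
[0.01450693 0.46505103] 0.4660665118761654 0.0002724678159488036
246 [array([0.5046, 0.2681]), array([0.5045, 0.2579])]
246 [array([ 0.5043, -0.0382])]
250 [array([0.4951, 0.268 ]), array([0.4951, 0.2583])]
250 [array([ 0.4949, -0.0381])]
256 [array([0.481 , 0.2679]), array([0.481 , 0.2583])]
256 [array([ 0.4808, -0.038 ])]
260 [array([0.4716, 0.2684])]
260 [array([ 0.4714, -0.0378])]
```

```bash
cat >> h.py <<'E'
def delta(pos,rpy):
    from plant import sensors
    o=sensors.get_obs(); Rc=R.from_euler('xyz',o["orientation"],degrees=True); Rt=R.from_euler('xyz',rpy,degrees=True)
    rv=(Rt*Rc.inv()).as_rotvec()/(2*np.pi)
    print("pos",o["tool_pos"].round(4),"rpy",o["orientation"].round(2),"F",o["force"].round(1))
    print("shift units",((np.array(pos)-o["tool_pos"])/.25).round(4),"turn units",rv.round(5))
E
python3 - <<'E'
from h import *
delta([.489,-.2264,.06],[180,0,152.5])
E
```

```text
pos [ 0.4843 -0.2417  0.2165] rpy [-179.66   -0.67  151.78] F [-0.3 -0.1  0. ]
shift units [ 0.0188  0.0613 -0.6259] turn units [-5.00e-05 -2.09e-03  1.99e-03]
```

send_rows(commands=[[0,[0.005,0.015,-0.15],[0,-0.0005,0.0005]],[0,[0.005,0.015,-0.15],[0,-0.0005,0.0005]],[0,[0.005,0.015,-0.15],[0,-0.0005,0.0005]],[0,[0.005,0.015,-0.15],[0,-0.0005,0.0005]],[0,[0,0,0],[0,0,0]],[0,[0,0,0],[0,0,0]]])

```text
clock: 2.9
tool_pos: [0.4889, -0.226, 0.0636]
orientation: [180.0, 0.1, 152.4]
force: [0.3, 0.3, -0.1]
opening: 0.0876
```

Run:
```python
from h import *
delta([.489,-.2264,.003],[180,0,152.5])
from plant import snapshot
for n in("scene","top"):
    s=snapshot(n); cv2.imwrite(f"pics/{n}1.png",cv2.resize(s["color"][150:300] if n=="scene" else s["color"][180:320,300:560],None,fx=1.25 if n=="scene" else 3,fy=1.25 if n=="scene" else 3))
```

```text
pos [ 0.4889 -0.226   0.0636] rpy [1.7996e+02 1.2000e-01 1.5238e+02] F [ 0.3  0.3 -0.1]
shift units [ 0.0004 -0.0015 -0.2424] turn units [5.0e-05 3.5e-04 3.3e-04]
```

View pics/top1.png

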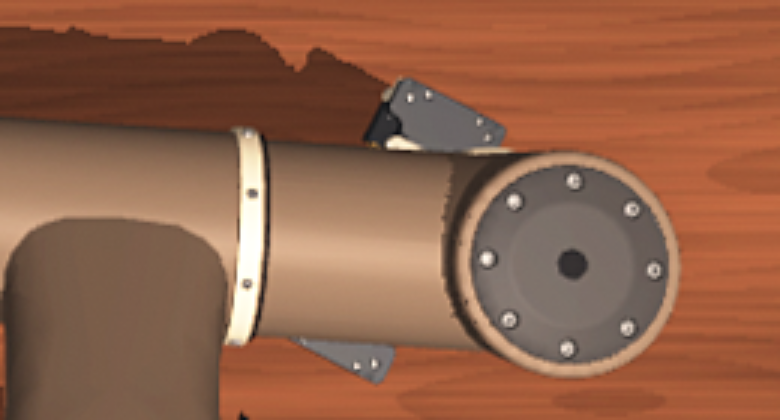

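View pics/scene1.png

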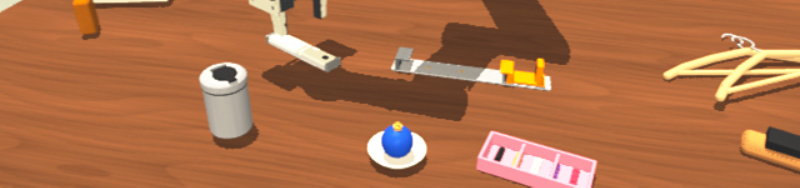

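The scene view shows the open fingers above the bar at about (300,20) in the crop, with nothing else close by. Descending to grasp.

send_rows(commands=[[0,[0,0,-0.08],[0,0,0]],[0,[0,0,-0.08],[0,0,0]],[0,[0,0,-0.05],[0,0,0]],[0,[0,0,-0.02],[0,0,0]],[0,[0,0,-0.005],[0,0,0]],[0,[0,0,0],[0,0,0]]])

```text
clock: 3.6
tool_pos: [0.497, -0.2273, 0.014]
orientation: [179.6, 1.1, 152.4]
force: [-0.3, -0.1, -0.8]
opening: 0.0875
```

Run:
```python
from h import *
delta([.489,-.2264,.003],[180,0,152.5])
from plant import sensors
o=sensors.get_obs();print(o["joint_pos"].round(2),o["qvel"].round(2),o["force"],o["tau"].round(1))
```

```text
pos [ 0.497  -0.2273  0.014 ] rpy [179.59   1.15 152.43] F [-0.3 -0.1 -0.8]
shift units [-0.0322  0.0036 -0.044 ] turn units [0.00045 0.00335 0.00019]
[ -3.97  21.45 -30.89   0.13 -36.44 -23.7 ] [-0.12 -0.57  0.6   0.17 -0.47 -0.05] [-0.27998245 -0.12661835 -0.78294181] [  0.  -48.8  19.    4.5   0.1   0. ]
```

send_rows(commands=[[0,[-0.03,0.003,0],[0,0.003,0]],[0,[0,0,0],[0,0,0]]])

```text
clock: 3.8
tool_pos: [0.4897, -0.2267, 0.0154]
orientation: [-179.9, 0.2, 152.4]
force: [0.1, 0.7, -0.2]
opening: 0.0879
```

send_rows(commands=[[0,[-0.003,0,-0.016],[0,0,0]],[0,[-0.002,0,-0.016],[0,0,0]],[0,[0,0,-0.014],[0,0,0]],[0,[0,0,0],[0,0,0]]])

```text
clock: 4.2
tool_pos: [0.4887, -0.2267, 0.0036]
orientation: [-179.9, 0.3, 152.4]
force: [-0.6, -0.5, 0.1]
opening: 0.0874
```

Close the fingers.

send_rows(commands=[[1,[0,0,0],[0,0,0]],[1,[0,0,0],[0,0,0]],[1,[0,0,0],[0,0,0]],[1,[0,0,0],[0,0,0]],[1,[0,0,0],[0,0,0]],[1,[0,0,0],[0,0,0]],[1,[0,0,0],[0,0,0]],[1,[0,0,0],[0,0,0]]])

```text
clock: 5.0
tool_pos: [0.4889, -0.2267, 0.0035]
orientation: [-179.9, 0.3, 152.4]
force: [0.7, -0.0, -1.0]
opening: 0.0375
```

send_rows(commands=[[1,[0,0,0.1],[0,0,0]],[1,[0,0,0.15],[0,0,0]],[1,[0,0,0.15],[0,0,0]],[1,[0,0.1,0.1],[0,0,0.007]],[1,[0,0.13,0],[0,0,0.01]],[1,[0,0.13,0],[0,0,0.01]],[1,[0,0.13,0],[0,0,0.01]],[1,[0,0.13,0],[0,0,0.01]],[1,[0,0.13,0],[0,0,0.01]],[1,[0,0.13,0],[0,0,0.01]],[1,[0,0.13,0],[0,0,0.005]],[1,[0,0.13,0],[0,0,0.002]]])

```text
clock: 6.2
tool_pos: [0.4817, 0.0659, 0.1305]
orientation: [-179.9, -0.1, 179.7]
force: [0.7, -0.2, -2.2]
opening: 0.0377
```

Run:
```python
from h import *
Rt=R.from_rotvec([.165,0,0])*R.from_euler('xyz',[180,0,179.2],degrees=True)
print(Rt.as_euler('xyz',degrees=True))
delta([.4905,.0987,.11],Rt.as_euler('xyz',degrees=True))
```

```text
[ 1.70547101e+02 -1.31397710e-01  1.79210864e+02]
pos [0.4817 0.0659 0.1305] rpy [-1.7988e+02 -1.5000e-01  1.7967e+02] F [ 0.7 -0.2 -2.2]
shift units [ 0.0352  0.1313 -0.0822] turn units [ 0.02658 -0.0003  -0.00133]
```

send_rows(commands=[[1,[0.01,0.04,-0.02],[0.007,0,-0.0013]],[1,[0.01,0.04,-0.02],[0.007,0,0]],[1,[0.01,0.03,-0.02],[0.007,0,0]],[1,[0.005,0.02,-0.02],[0.0056,0,0]],[1,[0,0,0],[0,0,0]],[1,[0,0,0],[0,0,0]]])

```text
clock: 6.8
tool_pos: [0.4883, 0.1044, 0.1086]
orientation: [170.3, -0.4, 179.7]
force: [0.5, 0.0, -1.9]
opening: 0.0379
```

Run:
```python
from h import *
delta([.4905,.0987,.0325],[170.55,-.13,179.2])
from plant import snapshot
s=snapshot("scene"); np.savez("scene2.npz",**s); cv2.imwrite("pics/scene2.png",cv2.resize(s["color"][130:250,270:480],None,fx=3.5,fy=3.5))
s=snapshot("top"); cv2.imwrite("pics/top2.png",cv2.resize(s["color"][200:300,180:400],None,fx=3.5,fy=3.5))
```

```text
pos [0.4883 0.1044 0.1086] rpy [170.26  -0.4  179.65] F [ 0.5  0.  -1.9]
shift units [ 0.0089 -0.0226 -0.3044] turn units [-0.00081 -0.00075 -0.00125]
```

View pics/scene2.png

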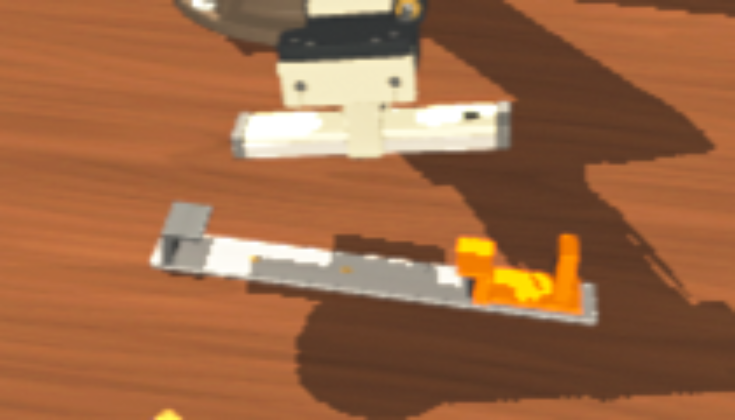

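View pics/top2.png

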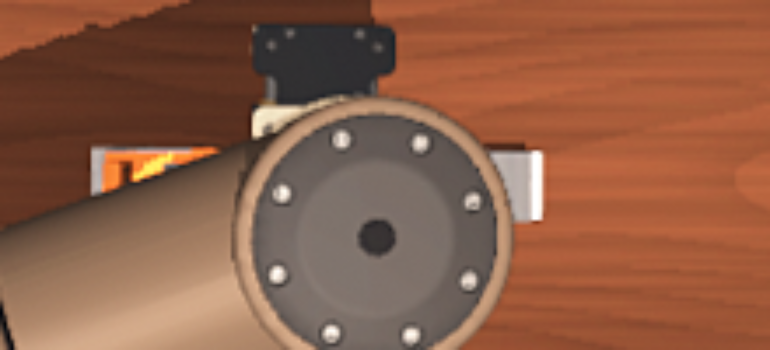

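The bar is held firmly with its clip end raised. Its near-side lower corners are at crop (238,158) and (510,148). I'll check those against the predicted geometry.

Run:
```python
from h import *
s=np.load("scene2.npz")
Rc=R.from_euler('xyz',[170.26,-.4,179.65],degrees=True).as_matrix(); t=np.array([.4883,.1044,.1086])
# tool frame: tool y ~ world? 
ax=Rc[:,0]; ay=Rc[:,1]; az=Rc[:,2]
u=ay if ay[1]>0 else -ay; w=ax if ax[0]>0 else -ax; n=-az
for L in(-.09,.09):
    P=t+L*u-.0035*n+.019*w; print(L,P.round(4),((proj(s,P)-[270,130])*3.5).round(1), ((proj(s,P+.016*n)-[270,130])*3.5).round(1))
# bracket points in that view
for nm,P in(("lip edge near top",[.4891+.023,-.0025,.029]),("strip end near",[.4891+.023-.0005,-.0375,.004]),("strip clip end",[.4891+.0038+.023,.2675,.004])):
    print(nm,((proj(s,P)-[270,130])*3.5).round(1))
```

```text
-0.09 [0.5066 0.0162 0.0898] [[229.4 157.9]] [[226.5 136.6]]
0.09 [0.5079 0.1936 0.1202] [[504.6 148.1]] [[503.8 125.8]]
lip edge near top [[197.  236.4]]
strip end near [[146.6 260.5]]
strip clip end [[591.9 319.5]]
```

send_rows(commands=[[1,[0.005,-0.01,-0.06],[-0.0004,-0.0004,-0.0006]],[1,[0.004,-0.01,-0.06],[-0.0004,-0.0004,-0.0006]],[1,[0,0,-0.06],[0,0,0]],[1,[0,0,-0.06],[0,0,0]],[1,[0,0,-0.03],[0,0,0]],[1,[0,0,-0.02],[0,0,0]],[1,[0,0,0],[0,0,0]]])

```text
clock: 7.6
tool_pos: [0.4912, 0.0996, 0.0365]
orientation: [170.7, 0.2, 179.4]
force: [-0.7, -0.6, -1.4]
opening: 0.0374
```

Run:
```python
from h import *
delta([.4905,.0987,.0245],[170.55,-.13,179.2])
from plant import snapshot
s=snapshot("scene"); np.savez("scene3.npz",**s); cv2.imwrite("pics/scene3.png",cv2.resize(s["color"][130:250,270:480],None,fx=3.5,fy=3.5))
```

```text
pos [0.4912 0.0996 0.0365] rpy [1.7069e+02 1.6000e-01 1.7940e+02] F [-0.7 -0.6 -1.4]
shift units [-0.0028 -0.0035 -0.0479] turn units [ 0.0004   0.00079 -0.00056]
```

View pics/scene3.png

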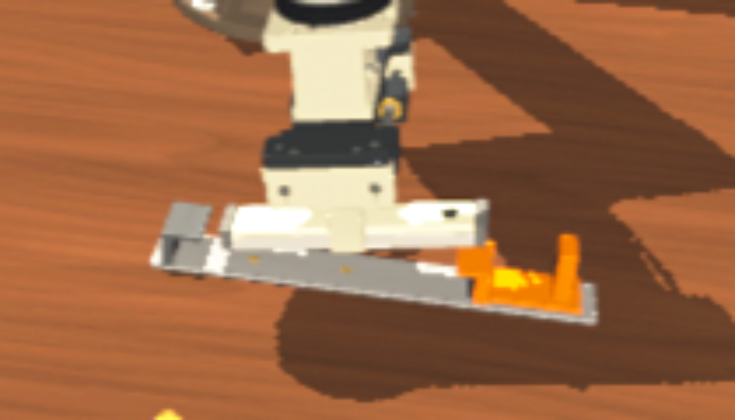

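send_rows(commands=[[1,[-0.003,-0.003,-0.03],[0,0.0007,-0.0005]],[1,[0,0,-0.018],[0,0,0]],[1,[0,-0.02,0],[0,0,0]],[1,[0,-0.02,0],[0,0,0]],[1,[0,-0.02,0],[0,0,0]],[1,[0,0,0],[0,0,0]]])

```text
clock: 8.25
tool_pos: [0.4919, 0.0829, 0.0257]
orientation: [170.6, 0.1, 179.2]
force: [-0.5, -0.0, -1.2]
opening: 0.038
```

Run:
```python
from h import *
delta([.4900,.0757,.0240],[170.55,-.13,179.2])
from plant import snapshot
s=snapshot("scene"); np.savez("scene3.npz",**s); cv2.imwrite("pics/scene4.png",cv2.resize(s["color"][170:230,300:450],None,fx=5,fy=5,interpolation=2))
```

```text
pos [0.4919 0.0829 0.0257] rpy [1.7062e+02 9.0000e-02 1.7924e+02] F [-0.5 -0.  -1.2]
shift units [-0.0075 -0.029  -0.0068] turn units [ 0.0002   0.0006  -0.00011]
```

View pics/scene4.png

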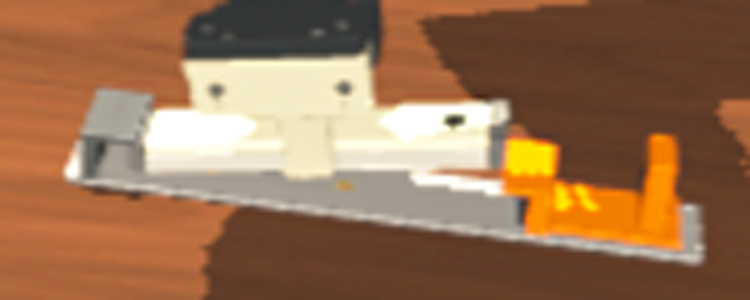

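send_rows(commands=[[1,[-0.003,0,-0.009],[0,0.0005,0]],[1,[-0.002,-0.012,0],[0,0,0]],[1,[-0.001,-0.012,0],[0,0,0]],[1,[0,-0.012,0],[0,0,0]],[1,[0,0,0],[0,0,0]]])

```text
clock: 8.8
tool_pos: [0.4906, 0.0736, 0.0236]
orientation: [170.6, -0.1, 179.2]
force: [0.4, 0.8, -1.6]
opening: 0.0379
```

send_rows(commands=[[1,[-0.001,-0.002,-0.012],[-0.005,0,0]],[1,[0,-0.001,-0.012],[-0.005,0,0]],[1,[0,-0.001,-0.012],[-0.005,0,0]],[1,[0,-0.001,-0.012],[-0.005,0,0]],[1,[0,0,0],[0,0,0]]])

```text
clock: 9.3
tool_pos: [0.4912, 0.0719, 0.0118]
orientation: [178.0, 0.1, 179.2]
force: [0.3, -0.8, -1.9]
opening: 0.0373
```

Run:
```python
from h import *
delta([.4900,.0725,.0080],[180,0,179.2])
from plant import snapshot
s=snapshot("scene"); np.savez("scene3.npz",**s); cv2.imwrite("pics/scene5.png",cv2.resize(s["color"][170:230,300:450],None,fx=5,fy=5,interpolation=2))
```

```text
pos [0.4912 0.0719 0.0118] rpy [1.7801e+02 1.5000e-01 1.7915e+02] F [ 0.3 -0.8 -1.9]
shift units [-0.0049  0.0026 -0.015 ] turn units [-0.00552  0.00049  0.00012]
```

View pics/scene5.png

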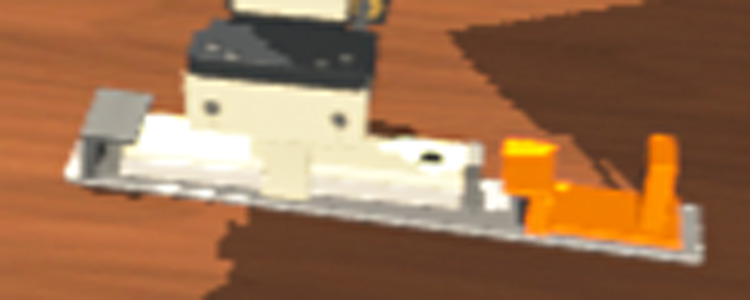

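The bar is under the lip, clear of the clip and almost flat. Levelling and lowering the last 4 mm.

send_rows(commands=[[1,[-0.001,0,-0.008],[-0.003,0,0]],[1,[-0.001,0,-0.006],[-0.0025,0,0]],[1,[0,0,-0.002],[0,0,0]],[1,[0,0,0],[0,0,0]]])

```text
clock: 9.75
tool_pos: [0.4911, 0.0719, 0.0083]
orientation: [179.8, 0.2, 179.1]
force: [0.5, -0.4, -1.6]
opening: 0.038
```

send_rows(commands=[[1,[0,0,-0.003],[0,0,0]],[1,[0,0,-0.002],[0,0,0]],[1,[0,0,0],[0,0,0]]])

```text
clock: 10.05
tool_pos: [0.4914, 0.0718, 0.0077]
orientation: [179.7, 0.2, 179.1]
force: [-1.2, 0.4, -1.4]
opening: 0.0379
```

send_rows(commands=[[0,[0,0,0],[0,0,0]],[0,[0,0,0],[0,0,0]],[0,[0,0,0],[0,0,0]],[0,[0,0,0],[0,0,0]],[0,[0,0,0.06],[0,0,0]],[0,[0,0,0.12],[0,0,0]],[0,[0,0,0.15],[0,0,0]],[0,[0,0.05,0.15],[0,0,0]],[1,[0,0.15,0],[0,0,0]],[1,[0,0.15,0],[0,0,0]],[1,[0,0.15,0],[0,0,0]],[1,[0,0.15,0],[0,0,0]]])

```text
clock: 11.25
tool_pos: [0.4906, 0.2355, 0.1343]
orientation: [179.6, 0.3, 178.7]
force: [0.4, 0.2, -0.0]
opening: 0.0613
```

Run:
```python
from h import *
delta([.493,.285,.022],[180,0,179.2])
from plant import snapshot
s=snapshot("scene"); np.savez("scene6.npz",**s); cv2.imwrite("pics/scene6.png",cv2.resize(s["color"][170:230,300:450],None,fx=5,fy=5,interpolation=2))
s=snapshot("top"); np.savez("top6.npz",**s); cv2.imwrite("pics/top6.png",cv2.resize(s["color"][220:290,180:360],None,fx=4.4,fy=4.4,interpolation=2))
```

```text
pos [0.4906 0.2355 0.1343] rpy [179.6    0.31 178.71] F [ 0.4  0.2 -0. ]
shift units [ 0.0097  0.1978 -0.4493] turn units [-0.0011   0.00088  0.00135]
```

View pics/scene6.png

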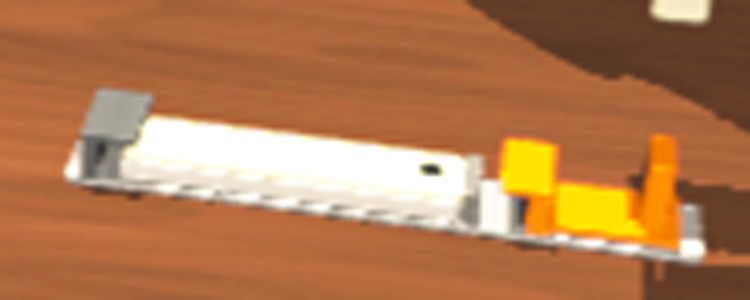

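View pics/top6.png

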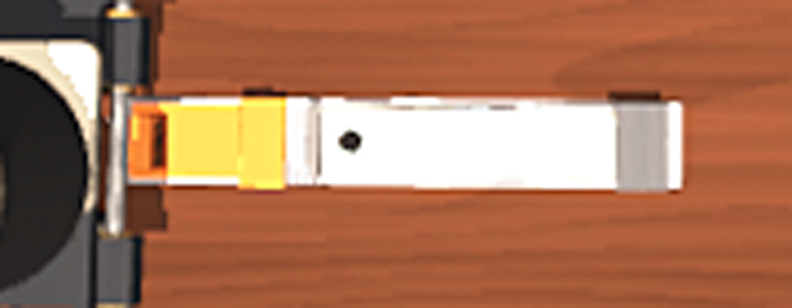

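```bash
python3 - <<'E'
from h import *
s=np.load("top6.npz")
for v in(250,): print([(u,round(float(ray(s,[(u,v)],.020)[0,1]),4),s["color"][v,u].tolist()) for u in range(228,256)])
t=np.load("scene6.npz")
f=lambda x,y:(300+x/5,170+y/5)
print("bar end near bottom",ray(t,[f(466,226)],.004),"far/near strip",ray(t,[f(703,260),f(68,180)],.004),"jaw bottom",ray(t,[f(524,238)],.004))
E
python3 - <<'E'
import cv2,numpy as np
a=np.load("scene6.npz")["color"][190:230,380:450];cv2.imwrite("pics/s6z.png",cv2.resize(a,None,fx=11,fy=11,interpolation=0))
E
```

```text
[(228, 0.2111, [98, 231, 255]), (229, 0.2088, [98, 231, 255]), (230, 0.2064, [98, 231, 255]), (231, 0.2041, [98, 231, 255]), (232, 0.2017, [98, 231, 255]), (233, 0.1994, [100, 234, 255]), (234, 0.1971, [86, 209, 255]), (235, 0.1947, [95, 227, 255]), (236, 0.1924, [99, 232, 255]), (237, 0.1901, [98, 231, 255]), (238, 0.1877, [98, 231, 255]), (239, 0.1854, [97, 231, 255]), (240, 0.1831, [99, 232, 255]), (241, 0.1807, [99, 233, 255]), (242, 0.1784, [100, 233, 255]), (243, 0.176, [95, 236, 255]), (244, 0.1737, [84, 199, 255]), (245, 0.1714, [255, 251, 254]), (246, 0.169, [255, 253, 253]), (247, 0.1667, [250, 252, 254]), (248, 0.1644, [254, 255, 255]), (249, 0.162, [226, 232, 242]), (250, 0.1597, [196, 210, 226]), (251, 0.1574, [208, 221, 234]), (252, 0.155, [154, 167, 187]), (253, 0.1527, [255, 255, 255]), (254, 0.1504, [255, 255, 255]), (255, 0.148, [255, 255, 255])]
bar end near bottom [[0.5143791  0.16057526 0.004     ]] far/near strip [[ 0.51820496  0.27079243  0.004     ]
 [ 0.51764055 -0.03199419  0.004     ]] jaw bottom [[0.51852905 0.1879975  0.004     ]]
```

View pics/s6z.png

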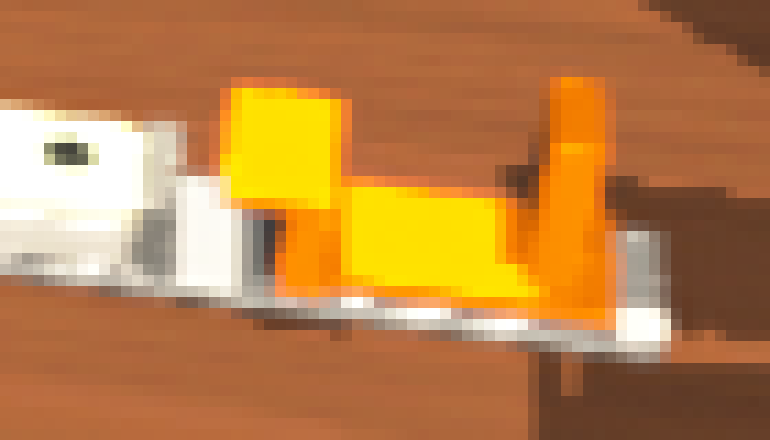

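send_rows(commands=[[1,[0.003,0.1,0],[-0.0005,0.0004,0.0007]],[1,[0.003,0.1,0],[-0.0005,0.0004,0.0007]],[1,[0,0,-0.1],[0,0,0]],[1,[0,0,-0.1],[0,0,0]],[1,[0,0,-0.1],[0,0,0]],[1,[0,0,-0.08],[0,0,0]],[1,[0,0,-0.05],[0,0,0]],[1,[0,0,-0.02],[0,0,0]],[1,[0,0,0],[0,0,0]]])

```text
clock: 12.25
tool_pos: [0.4932, 0.2943, 0.0179]
orientation: [179.9, 0.1, 179.6]
force: [0.3, 0.2, 0.1]
opening: 0.0009
```

Run:
```python
from h import *
delta([.4925,.265,.022],[180,0,179.2])
from plant import snapshot
s=snapshot("scene"); cv2.imwrite("pics/scene7.png",cv2.resize(s["color"][150:240,320:470],None,fx=5,fy=5,interpolation=2))
```

```text
pos [0.4932 0.2943 0.0179] rpy [1.7992e+02 1.2000e-01 1.7964e+02] F [0.3 0.2 0.1]
shift units [-0.0027 -0.1172  0.0166] turn units [-0.00021  0.00033 -0.00123]
```

View pics/scene7.png

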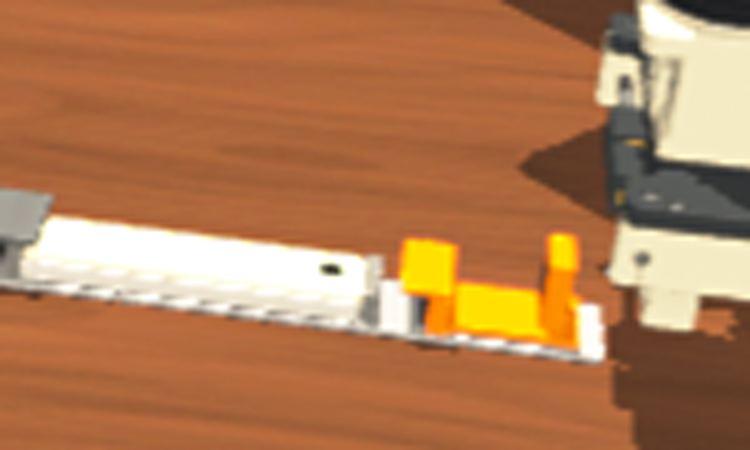

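send_rows(commands=[[1,[0,-0.06,0.01],[0,0,-0.0006]],[1,[0,-0.05,0.006],[0,0,-0.0006]],[1,[0,-0.015,0],[0,0,0]],[1,[0,0,0],[0,0,0]]])

```text
clock: 12.7
tool_pos: [0.4947, 0.262, 0.0258]
orientation: [179.7, 0.3, 179.2]
force: [0.0, 1.0, 0.9]
opening: 0.0005
```

send_rows(commands=[[1,[-0.005,-0.012,-0.01],[0,0,0]],[1,[-0.003,-0.012,0],[0,0,0]],[1,[0,-0.012,0],[0,0,0]],[1,[0,0,0],[0,0,0]]])

```text
clock: 13.1
tool_pos: [0.4945, 0.2559, 0.0246]
orientation: [179.3, 0.6, 179.2]
force: [0.2, 0.7, 0.2]
opening: 0.0006
```

send_rows(commands=[[1,[-0.003,-0.012,0],[0.001,-0.001,0]],[1,[-0.003,-0.012,0],[0.001,0,0]]])

```text
clock: 13.3
tool_pos: [0.4945, 0.252, 0.0249]
orientation: [178.4, 1.2, 179.3]
force: [2.8, 5.1, -3.2]
opening: 0.0006
```

send_rows(commands=[[1,[0,-0.012,0],[0,0,0]]])

```text
clock: 13.4
tool_pos: [0.4946, 0.2495, 0.025]
orientation: [178.3, 1.2, 179.3]
force: [-0.8, 4.1, -2.5]
opening: 0.0
```

Run:
```python
from h import *
delta([.4925,.232,.023],[180,0,179.2])
from plant import snapshot
s=snapshot("scene"); np.savez("scene8.npz",**s);cv2.imwrite("pics/scene8.png",cv2.resize(s["color"][150:240,320:470],None,fx=5,fy=5,interpolation=2))
```

```text
pos [0.4946 0.2495 0.025 ] rpy [178.32   1.23 179.31] F [-0.8  4.1 -2.5]
shift units [-0.0085 -0.0701 -0.0078] turn units [-0.00462  0.00347 -0.00035]
```

View pics/scene8.png

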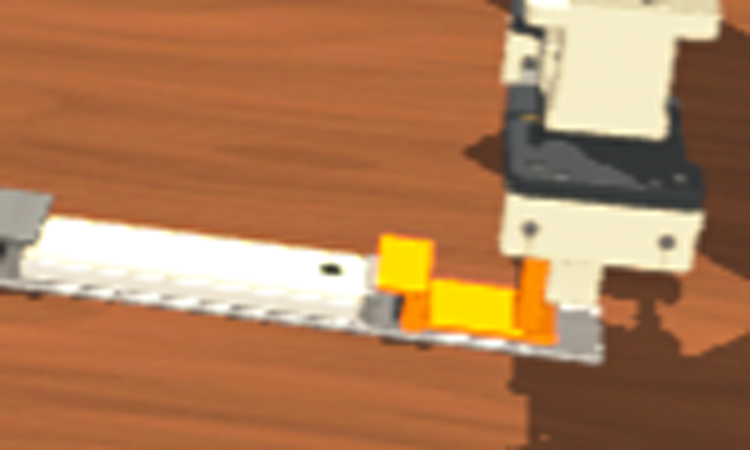

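The clip is sliding with the finger: its lip's left edge moved from about 400 to 378 in the crop, roughly 10 mm. The push force is 4-5 N.

send_rows(commands=[[1,[-0.003,-0.01,-0.003],[-0.001,0.001,0]],[1,[-0.003,-0.01,-0.002],[-0.001,0.001,0]],[1,[-0.002,-0.01,0],[-0.001,0.001,0]],[1,[0,-0.01,0],[-0.001,0,0]]])

```text
clock: 13.85
tool_pos: [0.4942, 0.2412, 0.0248]
orientation: [179.6, 0.3, 179.4]
force: [-0.0, 4.7, -2.7]
opening: 0.0002
```

Run:
```python
from h import *
delta([.4925,.232,.023],[180,0,179.2])
from plant import snapshot
s=snapshot("scene"); np.savez("scene9.npz",**s);cv2.imwrite("pics/scene9.png",cv2.resize(s["color"][150:240,320:470],None,fx=5,fy=5,interpolation=2))
```

```text
pos [0.4942 0.2412 0.0248] rpy [179.61   0.34 179.37] F [-0.   4.7 -2.7]
shift units [-0.0068 -0.0369 -0.0071] turn units [-0.00106  0.00097 -0.00049]
```

View pics/scene9.png

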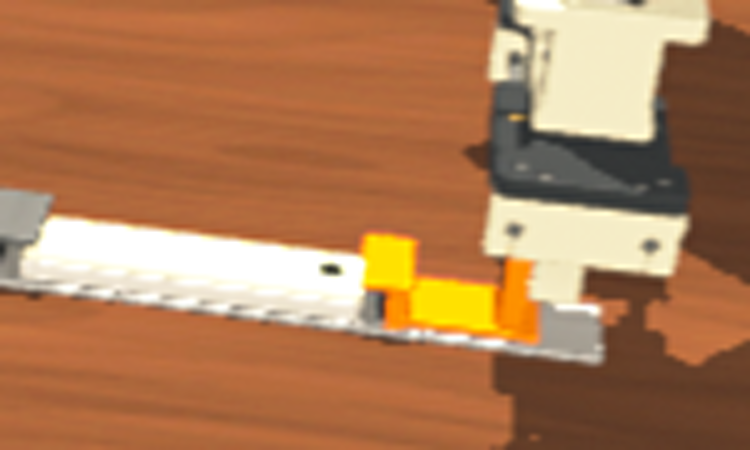

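send_rows(commands=[[1,[-0.002,-0.006,-0.001],[-0.0005,0.0005,0]],[1,[-0.002,-0.006,0],[-0.0005,0.0005,0]]])

```text
clock: 14.1
tool_pos: [0.494, 0.2395, 0.0248]
orientation: [179.9, 0.1, 179.4]
force: [0.2, 6.4, -4.2]
opening: 0.0005
```

send_rows(commands=[[1,[0,-0.006,0],[0,0,0]]])

```text
clock: 14.2
tool_pos: [0.4942, 0.2386, 0.0248]
orientation: [179.8, 0.1, 179.4]
force: [-2.3, 6.7, -0.8]
opening: 0.0001
```

send_rows(commands=[[1,[0,-0.006,0],[0,0,0]]])

```text
clock: 14.3
tool_pos: [0.4941, 0.2376, 0.0247]
orientation: [179.8, 0.1, 179.4]
force: [-1.8, 5.9, -0.8]
opening: 0.0005
```

send_rows(commands=[[1,[0,-0.006,0],[0,0,0]]])

```text
clock: 14.4
tool_pos: [0.4941, 0.2367, 0.0248]
orientation: [179.8, 0.1, 179.4]
force: [-1.0, 6.8, -1.3]
opening: 0.0002
```

send_rows(commands=[[1,[0,-0.006,0],[0,0,0]]])

```text
clock: 14.5
tool_pos: [0.4941, 0.2358, 0.0248]
orientation: [179.7, 0.2, 179.4]
force: [-1.6, 5.5, -1.2]
opening: 0.0004
```

send_rows(commands=[[1,[0,-0.006,0],[0,0,0]]])

```text
clock: 14.6
tool_pos: [0.4941, 0.235, 0.0248]
orientation: [179.6, 0.2, 179.4]
force: [-1.6, 8.2, -1.4]
opening: 0.0006
```

Run:
```python
from h import *
from plant import snapshot
s=snapshot("scene"); np.savez("scene10.npz",**s);cv2.imwrite("pics/scene10.png",cv2.resize(s["color"][175:235,305:440],None,fx=5.9,fy=5.9,interpolation=2))
delta([.4925,.232,.023],[180,0,179.2])
```

```text
pos [0.4941 0.2349 0.0248] rpy [179.63   0.18 179.45] F [-2.   7.1 -1.6]
shift units [-0.0063 -0.0115 -0.0072] turn units [-0.00101  0.0005  -0.00069]
```

View pics/scene10.png

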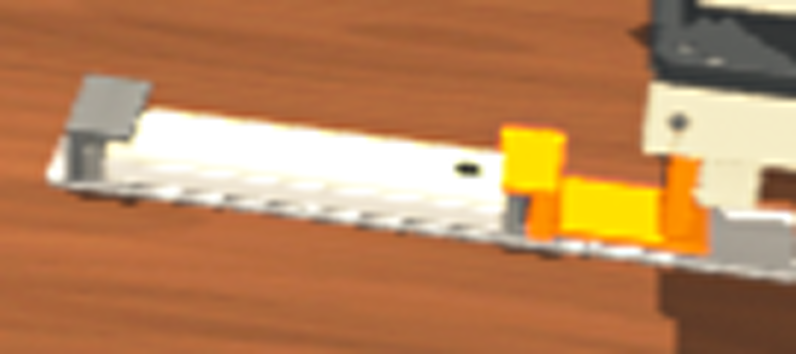

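send_rows(commands=[[1,[0,-0.005,0],[0,0,0]]])

```text
clock: 14.75
tool_pos: [0.4941, 0.2345, 0.0248]
orientation: [179.6, 0.2, 179.4]
force: [-1.5, 9.1, -2.0]
opening: 0.0006
```

send_rows(commands=[[1,[0,-0.005,0],[0,0,0]]])

```text
clock: 14.85
tool_pos: [0.4941, 0.2343, 0.0249]
orientation: [179.5, 0.2, 179.4]
force: [-2.3, 8.5, -1.7]
opening: 0.0007
```

Run:
```python
from h import *
from plant import snapshot
s=snapshot("scene"); np.savez("scene11.npz",**s)
delta([.4925,.232,.023],[180,0,179.2])
def dot(s,box):
    v0,v1,u0,u1=box; g=s["color"][v0:v1,u0:u1].max(2).astype(float); w=np.clip(200-g,0,None); v,u=np.mgrid[v0:v1,u0:u1]; return (u*w).sum()/w.sum(),(v*w).sum()/w.sum(),w.sum()
for k in(6,10,11):
    t=np.load(f"scene{k}.npz"); d=dot(t,(199,208,377,391)); print(k,d,ray(t,[d[:2]],.02)[0])
```

```text
pos [0.4941 0.2343 0.0249] rpy [179.46   0.23 179.45] F [-2.6  7.4 -2.2]
shift units [-0.0065 -0.0093 -0.0076] turn units [-0.0015   0.00066 -0.00069]
6 (np.float64(386.0715123094959), np.float64(202.5451348182884), np.float64(853.0)) [0.48696781 0.14036177 0.02      ]
10 (np.float64(384.16623376623374), np.float64(202.58051948051948), np.float64(770.0)) [0.48820128 0.13584588 0.02      ]
11 (np.float64(384.1407894736842), np.float64(202.6157894736842), np.float64(760.0)) [0.48837911 0.13579556 0.02      ]
```

send_rows(commands=[[1,[0,-0.007,0],[-0.001,0,0]]])

```text
clock: 15.0
tool_pos: [0.4941, 0.2337, 0.0249]
orientation: [179.7, 0.3, 179.4]
force: [-1.7, 9.8, -3.4]
opening: 0.0004
```

send_rows(commands=[[1,[0,-0.007,0],[0,0,0]]])

```text
clock: 15.1
tool_pos: [0.4941, 0.2333, 0.0249]
orientation: [179.6, 0.3, 179.4]
force: [-2.5, 10.4, -2.5]
opening: 0.0004
```

Force is up to 10.4 N against about 5 N of clip friction, so the pad is pressing at a few newtons. Holding briefly, then backing off.

send_rows(commands=[[1,[0,0,0],[0,0,0]],[1,[0,0,0],[0,0,0]],[1,[0,0.02,0],[0,0,0]],[1,[0,0.06,0],[0,0,0]],[1,[0,0.1,0],[0,0,0]],[1,[0,0.05,0.1],[0,0,0]],[1,[0,0,0.15],[0,0,0]],[1,[0,0.1,0.15],[0,0,0]],[1,[0,0.1,0.1],[0,0,0]],[1,[0,0,0],[0,0,0]],[1,[0,0,0],[0,0,0]]])

```text
clock: 16.2
tool_pos: [0.4892, 0.3435, 0.1522]
orientation: [-179.7, -0.2, 179.3]
force: [0.1, -0.5, -1.0]
opening: 0.0006
```

Run:
```python
from h import *
from plant import snapshot
s=snapshot("scene"); np.savez("scene12.npz",**s);t=snapshot("top"); np.savez("top12.npz",**t)
delta([.4925,.232,.023],[180,0,179.2])
a=cv2.resize(s["color"][170:235,300:450],None,fx=5.3,fy=5.3,interpolation=2)[:,:795]; b=cv2.resize(t["color"][225:280,195:345],None,fx=5.3,fy=5.3,interpolation=2)
cv2.imwrite("pics/f12.png",np.vstack([a[:, :795],b[:a.shape[0], :795]])[:600])
def dot(s,box):
    v0,v1,u0,u1=box; g=s["color"][v0:v1,u0:u1].max(2).astype(float); w=np.clip(200-g,0,None); v,u=np.mgrid[v0:v1,u0:u1]; return (u*w).sum()/w.sum(),(v*w).sum()/w.sum(),w.sum()
for k in(11,12):
    q=np.load(f"scene{k}.npz"); d=dot(q,(199,208,377,391)); print(k,d,ray(q,[d[:2]],.02)[0])
for k in(6,12):
    q=np.load(f"top{k}.npz"); d=dot(q,(247,258,254,268)); print(k,d,ray(q,[d[:2]],.02)[0])
g=t["color"]
# clip lip edge, tab edges in top (orange: blue channel low)
for v in(248,252,256): print(v,[(u,ray(t,[(u,v)],.0285)[0,1].round(4)) for u in range(205,300) if (g[v,u,0]<170)!=(g[v,u+1,0]<170)])
```

```text
pos [0.4893 0.3428 0.1517] rpy [-179.63   -0.23  179.32] F [-0.1  0.4 -0.3]
shift units [ 0.0126 -0.4433 -0.5146] turn units [ 0.00103 -0.00064 -0.00034]
11 (np.float64(384.1407894736842), np.float64(202.6157894736842), np.float64(760.0)) [0.48837911 0.13579556 0.02      ]
12 (np.float64(384.0515463917526), np.float64(202.6430412371134), np.float64(776.0)) [0.48855552 0.13559149 0.02      ]
6 (np.float64(259.2260442260442), np.float64(251.6003276003276), np.float64(2442.0)) [0.49179215 0.13811872 0.02      ]
12 (np.float64(261.20671731307476), np.float64(251.57097161135545), np.float64(2501.0)) [0.49185751 0.13349628 0.02      ]
248 [(205, np.float64(0.2627)), (221, np.float64(0.2256)), (255, np.float64(0.1468))]
252 [(205, np.float64(0.2625)), (221, np.float64(0.2254)), (255, np.float64(0.1467)), (258, np.float64(0.1397)), (263, np.float64(0.1282))]
256 [(205, np.float64(0.2624)), (220, np.float64(0.2276)), (255, np.float64(0.1466))]
```

View pics/f12.png

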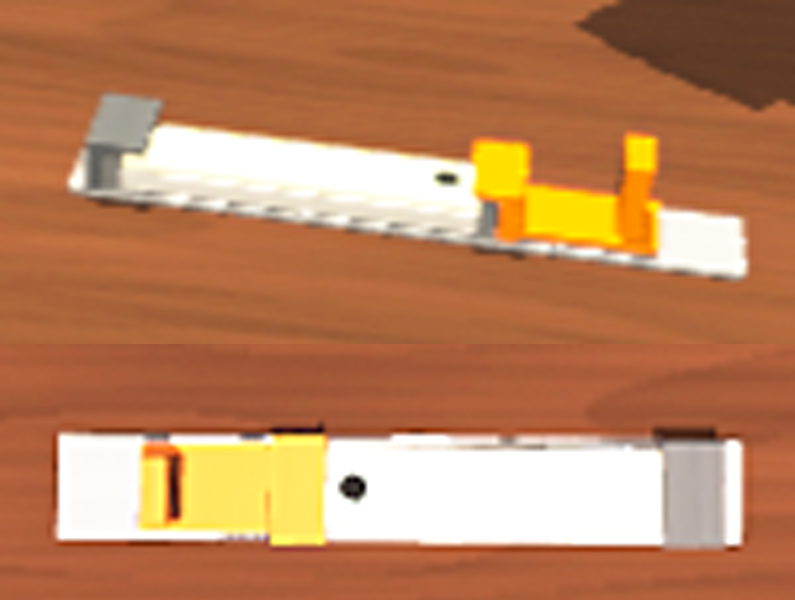

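The views show the bar flat under both lips, the dot 4.6 mm nearer the fixed end than when it was set down, and the clip's jaw at x ≈ 32 mm. That is about 2 mm of pad compression. The arm is clear, so I'm handing in.

Run:
```python
from h import *
from plant import order
a=np.load("top0.npz")["color"];b=np.load("top12.npz")["color"]
print("change in obstacle areas:",[float(cv2.absdiff(a[y0:y1,x0:x1],b[y0:y1,x0:x1]).mean().round(2)) for y0,y1,x0,x1 in((115,170,178,262),(115,165,285,335),(115,165,405,460))])
print(order.close_job())
```

```text
change in obstacle areas: [5.21, 4.21, 5.21]
the job is handed in; nothing more can be done
None
```

I put the light bar back in the bracket light side up, with one end tucked under the fixed lip and lying flat on the strip. I then pushed the orange clip up from behind until its pad pressed on the bar's end, backed the arm off and handed the job in. The hand-in gives no verdict.

- **Bar:** It slid 4.6 mm towards the fixed end while the clip was pushed, then stopped. That leaves its centre at about x = -60.5 mm, against -60 mm for home; the cameras are good to about 2 mm. It did not visibly move after the arm backed off.
- **Clip:** Its jaw measured about x = 32 mm, which means roughly 2 mm of pad compression, or about 3 N. The push reached 10.4 N, about 5 N of it the clip's own friction, so the pad force was well under the 25 N limit. There is no direct reading of the pad force.
- **Disagreements:** The two cameras differed by about 2–3 mm in absolute position, so I relied on how things moved relative to each other. At one point while coming down to grasp the bar, the arm drifted about 8 mm sideways. I corrected it before closing the fingers.
- **Other objects:** The arm stayed well away from the canister, tray and dish. The before-and-after picture difference around them was small and similar for all three (4–5 grey levels), which I took as noise or lighting. I did not measure their positions again.

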